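# Bowl under the cereal chute, flap held open

## Task

Stand the white bowl upright in the middle of the round pad under the cereal dispenser's chute and let go of it. Then take the bar of the chute's sprung flap, lift the flap open to 45 degrees and finish while still holding it there, so that I can turn the knob; it falls shut if you let go. Leave the pitcher, the egg cup and the spoon where they are.

Things in the scene. Friction and masses are not known exactly. Their poses are not given: they have to be found in the camera images.
- bowl: White plastic bowl, loose: rim 126 mm across outside, foot 84 mm, 55 mm high, wall 4 mm and steep (12 degrees off upright in the upper 37 mm), about 120 g. Origin: centre of its underside, z up. Stands on the table to the right of the dispenser, nearer to or farther from the robot than the egg cup. Its rim can be pinched from above; the pinch tilts it and draws it about 10 mm to the gripper.
- dispenser: Cereal dispenser, fixed, 480 mm tall: grey base plate (150 mm wide, 10 mm thick, x -75 to 230 mm), white chute housing 140 mm wide, mouth to the front, clear hopper (x 123 to 223 mm, from z 260 mm up), knob on its -y side. Origin: table level below the pad's centre; +x away from the mouth, z up; yaw 0.85 to 1.4 rad (mouth to the robot's right). The chute's lip ends at x 50, z 132 mm.
- pad (a point): Centre of the round dark rubber pad, 110 mm across, flush with the top of the dispenser's base plate, 10 mm above the table: the bowl's place. The pad is horizontal and its axes are those of the dispenser.
- flap (a joint): Opening of the chute's flap in rad: 0 shut (panel upright), grows as the lower edge swings out to the front and up, stop at 1.4; 45 degrees is 0.785. White panel 136 mm wide, 90 mm high, 180 g, hung along its top edge. Spring (0.15 N m/rad, preload 0.12 N m) and weight shut it: 1.5 to 2 N at the bar when shut, 3 to 4 N at 45 degrees.
- flap_bar (a point): Middle of the flap's steel bar: round, 12 mm thick, 90 mm long, level, across the front (along the dispenser's y), on two 8 mm rods at its ends. Shut, it lies 70 mm in front of and 78 mm below the hinge line, 170 mm above the table and 26 mm behind the pad's centre, free above, 60 mm off the panel. Its axes turn with the flap.
- flap_hinge (a point): Middle of the flap's hinge line along the dispenser's y, 96 mm behind the pad's centre and 248 mm above the table; it does not move. The bar swings round it at a radius of 105 mm.
- pitcher: Glass juice pitcher, loose, 190 mm tall, 104 mm across at the widest, handle reaching 94 mm out to its -x side; origin at the centre of its underside. To be left alone.
- egg_cup: White porcelain egg cup, loose, 62 mm tall, 48 mm across; origin at the centre of its underside. To be left alone.
- spoon: Steel spoon, loose, 160 mm long, lying on the table along its own x; origin under its middle. To be left alone.
Not all that is in view belongs to the job. What is meant by the bowl is not blue, and is the smaller of those in its own colour.

How it is judged:
On the way, in this order (a step that is already met when the one before it is completed fails the run):
1. the bowl stands upright on the pad, let go, with the flap still shut (horizontal distance between bowl and pad below 0.025 m and z of bowl in the frame of pad between -0.004 and 0.006 m and angle between bowl's own z axis and vertical below 0.1 rad and linear speed of bowl below 0.03 m/s and contact force between the fingers and bowl below 0.05 N and value of joint flap below 0.15 rad), for 0.3 s.
2. the fingers hold the flap open at 45 degrees (value of joint flap between 0.68 and 0.89 rad and contact force between the fingers and flap above 0.5 N and horizontal distance between bowl and pad below 0.025 m), for 0.3 s.
At the end, for the whole second after the job is handed in: The bowl stands upright and released on the dispenser's base, its centre within 25 mm of the pad's centre, and the flap is held still by the fingers (over 0.5 N) at 45 degrees, 6 degrees either way, with nothing else propping it (all of step 2 and z of bowl in the frame of pad between -0.004 and 0.006 m and angle between bowl's own z axis and vertical below 0.1 rad and linear speed of bowl below 0.03 m/s and contact force between each of the fingers, flap and bowl below 0.05 N and velocity of joint flap between -0.1 and 0.1 rad/s and contact force between flap and pitcher below 0.05 N and contact force between flap and egg_cup below 0.05 N and contact force between flap and spoon below 0.05 N); the arm keeps its last pose, push and grip.
It fails at once if the glass pitcher is shifted by more than 30 mm or tipped over (distance of pitcher from where it was at the start of the episode above 0.03 m or angle between pitcher's own z axis and vertical above 0.5 rad).
It fails at once if the egg cup is shifted by more than 30 mm or tipped over (distance of egg_cup from where it was at the start of the episode above 0.03 m or angle between egg_cup's own z axis and vertical above 0.5 rad).
It fails at once if the spoon is shifted by more than 30 mm or tipped over (distance of spoon from where it was at the start of the episode above 0.03 m or angle between spoon's own z axis and vertical above 0.5 rad).
It also fails if it takes over 54 s, if anything falls off the work surface, if the arm or the gripper's body presses on something with over 40 N, if the wrist force passes 120 N, or if a joint passes its speed limit or range.

## Robot

A 7-joint arm with a two-finger parallel gripper is mounted at the origin on the work surface. World frame = base frame: x ahead of the robot, y to its left, z up, the work surface at z = 0. Lengths are in m, angles in rad, forces in N, time in s.
With the tool pointing down it reaches from about 0.4 to 0.85 m from the base axis. Payload 10.4 kg.
Tool frame: the origin (TCP) lies on the centre line of the jaws, within the pads' length; the fingertips stand 11 mm ahead of it and the grasp point (between the pads) lies 8 mm behind it; x points along the fingers, y is the direction in which the jaws open and shut, and the axes are right-handed (so a half turn about x gives the same grasp; the last joint's range is limited). The gripper opens to 87 mm and grips with 3 to 60 N. Pads are 19 mm wide; open, the fingers measure 117 mm over their backs; the gripper's body (75 mm by 190 mm) begins 51 mm behind the grasp point.
Start: joints at [-1.269, 0.332, -0.065, 1.46, 0.022, 1.35, -0.088], TCP at [0.199, 0.592, 0.234] pointing down, gripper open.
Joint ranges: [-2.6, 2.6], [-0.5, 2.12], [-1.47, 1.34], [0.16, 2.42], [-1.27, 4.41], [0.06, 2.06], [-2.6, 2.6]. Speed limits (rad/s): [2.22, 2.22, 2.79, 2.79, 3.14, 3.14, 3.14].

## Interface

Orientations are given as a unit quaternion [w, x, y, z].
In Python, from cell import * gives the robot as it stands. The module is installed in compiled form; this text tells all that it offers.
- The arm moves only by the tool send_rows, never from a script. Its argument "rows" is a list that holds one entry, the list of rows, each a list of 5 numbers: the finger opening in cm, from 0 to 8.7, then the shift along the tool's x, y, z in cm, then the turn about the tool's x in rad. A call has 1 to 20 rows; each row is the pose to reach, as a shift and turn from the pose commanded when the call began, along the tool's axes at that moment; what a row does not reach only later rows make up. A row lasts 1/12 s, in which the tool goes at most 41.7 mm and 7.16 degrees, less where a joint would pass 70% of its speed; a pose out of reach is approached as far as the arm can. A call with a gripper value outside its range is refused whole. The fingers move at their own pace and stop on an object; "newtons" is the grip in N (left out, the last holds). Time passes only in rows, so rows that repeat a pose let the fingers close. It gives the time, the measured TCP pose, the force and the opening at its end, in the units of the state.
- read_state(): the state, without advancing time (a new reading comes with each control period).
- capture(name): name is "scene" or "top"; returns the picture (480x640x3 uint8, red, green, blue); there is no depth.
- camera_params(name): a dict with "fx", "fy", "cx", "cy" (pixels), "dist_coeffs" ([k1, k2, p1, p2, k3] as OpenCV has them; the pictures are not rectified), "R" (3x3) and "t" (3): a world point X has camera coordinates R X + t. Camera axes: x right, y down, z forward; pixel columns grow to the right and rows downward; lengths in m; the calibration is good to about 2 mm. A picture is of the moment at which its call begins. camera_params takes no time and is no camera call.
- sign_off(): hands the job in, once; it reports no verdict.
Trained networks look in the newest picture that a camera, given by its name, has taken for a name from the list of things; names that differ only in an ending like _2 or _b are one class to them, and where a whole thing is asked for, a point or a joint stands for the part that bears it (a point fixed in the world has none). Each returns a list of dicts, best first, with "p" (0 to 1); they miss things now and then, are a little off and sometimes report something else, mostly with a low value. They report only what shows in the picture. A call takes as long as a camera call. They do not tell look-alikes from the thing itself.
- look_for(camera, name): "location" ([column, row] as shares, 0 to 1, of the picture: columns of its width, rows of its height, amid what is visible of it).
- outline_of(camera, name): "mask" (480x640 bool, what is visible of it) and "location" ([column, row] as shares, 0 to 1, of the picture: columns of its width, rows of its height, amid what is visible of it).
- spot_point(camera, name): "location" ([column, row] as shares, 0 to 1, of the picture: columns of its width, rows of its height: a listed point, or the origin of a listed thing).
The state is a dict: "t": time; "qpos": joint angles; "joint_velocities": joint speeds; "effort": joint torques, N m; "eef_pos": TCP position; "tool_rot": TCP orientation; "wrist_force": force on the tool from outside, world axes, zero at the start; "ft_torque": the same for the moment, N m; "grip_width": finger opening in m.
Only numpy, scipy, OpenCV 4.12 (cv2) and the standard library are available. Lean on these libraries where they do the work, as an engineer would, in place of code of your own. Each camera call takes 0.05 s, during which the arm holds its last target. There are 200 camera calls.

## Working session

There is one attempt and no reset: what is moved stays moved. The work goes in short steps, Python scripts to look and compute and a tool call to move; the robot and the scene stay as the last step left them, time stands still between calls to the robot, and variables do not carry over. Pictures are saved under pics/ and viewed, about 8 in all and at most 12, crops included, and the job is handed in when it is done.

Besides the shell and the picture viewer there is one more tool, called after "Request:" as name(argument=value, ...) on one line, values as JSON. send_rows: Moves the arm, as the interface text tells. Its arguments: {"type":"object","properties":{"rows":{"type":"array","items":{"type":"array","items":{"type":"array","items":{"type":"number"}}}},"newtons":{"type":"number"}},"required":["rows"]}

```bash
mkdir -p pics
python3 - <<'E'
from cell import *
import cv2,numpy as np
s=read_state();print({k:np.round(s[k],3).tolist() for k in s})
for c in("scene","top"):
    p=camera_params(c);print(c,{k:np.round(p[k],3).tolist() for k in p})
    im=capture(c);cv2.imwrite(f"pics/{c}0.png",im[:,:,::-1])
    for n in("bowl","dispenser","pitcher","egg_cup","spoon","pad","flap_bar","flap_hinge"):
        print(n,[(round(float(d["p"]),2),round(d["location"][0]*640,1),round(d["location"][1]*480,1)) for d in spot_point(c,n)][:4])
E
```

```text
{'t': 0.0, 'qpos': [-1.269, 0.333, -0.065, 1.461, 0.022, 1.35, -0.089], 'joint_velocities': [-0.001, -0.001, -0.0, -0.0, 0.0, -0.002, -0.001], 'effort': [-0.0, -62.326, 0.025, -38.989, -0.061, 0.04, 0.0], 'eef_pos': [0.199, 0.592, 0.233], 'tool_rot': [0.698, 0.114, 0.698, -0.115], 'wrist_force': [-0.487, -0.203, -0.435], 'ft_torque': [-0.061, 0.031, 0.012], 'grip_width': 0.087}
scene {'fx': 515.129, 'fy': 515.129, 'cx': 314.026, 'cy': 242.979, 'dist_coeffs': [-0.115, 0.0, 0.0, 0.0, 0.0], 'R': [[0.422, 0.907, 0.003], [0.733, -0.339, -0.589], [-0.533, 0.251, -0.808]], 't': [-0.171, -0.344, 1.694]}
bowl [(0.86, 196.4, 281.7), (0.79, 200.6, 366.9), (0.55, 134.5, 312.8)]
dispenser [(0.66, 363.1, 264.9)]
pitcher [(0.85, 438.1, 194.3)]
egg_cup [(0.77, 279.6, 332.1)]
spoon [(0.61, 480.7, 245.2)]
pad [(0.68, 366.5, 261.2)]
flap_bar [(0.66, 373.1, 217.6), (0.25, 485.3, 248.9)]
flap_hinge [(0.65, 388.2, 176.2)]
top {'fx': 534.637, 'fy': 534.637, 'cx': 322.449, 'cy': 232.175, 'dist_coeffs': [0.04, 0.0, 0.0, 0.0, 0.0], 'R': [[0.023, -0.999, 0.023], [-0.998, -0.024, -0.059], [0.059, -0.022, -0.998]], 't': [-0.095, 0.548, 1.561]}
bowl [(0.9, 477.1, 261.4), (0.78, 439.8, 192.7), (0.73, 413.6, 265.1)]
dispenser [(0.8, 273.8, 222.6)]
pitcher [(0.27, 269.4, 225.0)]
egg_cup [(0.61, 368.7, 196.5), (0.17, 260.8, 221.9)]
spoon [(0.88, 160.3, 191.0)]
pad [(0.9, 273.3, 220.4)]
flap_bar [(0.56, 264.8, 222.3), (0.51, 413.4, 265.4)]
flap_hinge [(0.89, 235.6, 235.9)]
```

View pics/scene0.png

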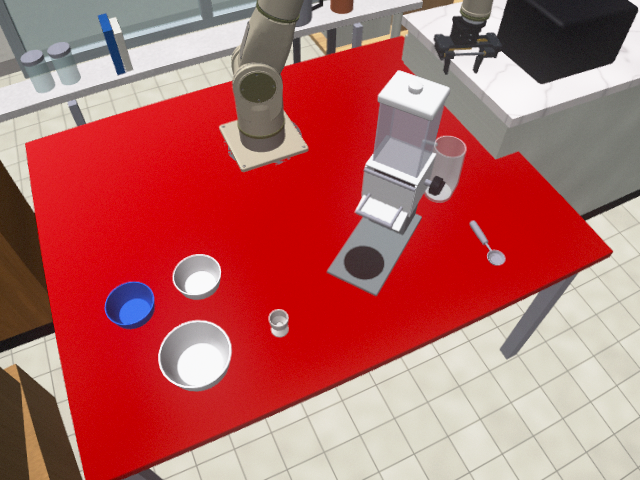

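View pics/top0.png

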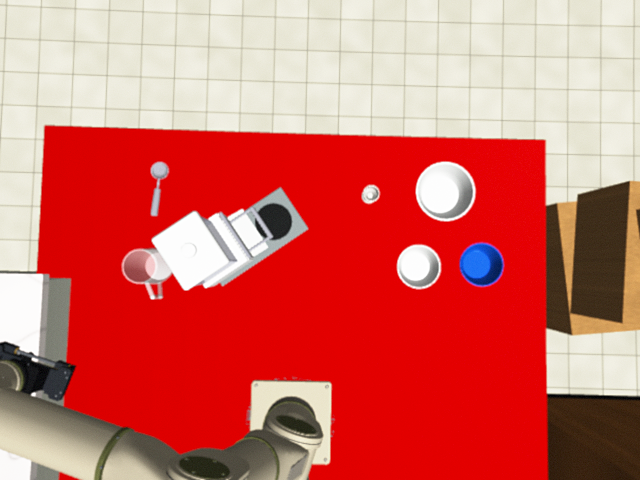

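```bash
cat > h.py <<'E'
from cell import *
import cv2,numpy as np
from scipy.spatial.transform import Rotation as Rt
from scipy.optimize import least_squares
P={c:camera_params(c) for c in("scene","top")}
K={c:np.array([[p["fx"],0,p["cx"]],[0,p["fy"],p["cy"]],[0,0,1]]) for c,p in P.items()}
def onplane(c,uv,z):
    p=P[c];n=cv2.undistortPoints(np.array([[uv]],float),K[c],np.array(p["dist_coeffs"]))[0,0]
    R=np.array(p["R"]);C=-R.T@np.array(p["t"]);d=R.T@np.array([n[0],n[1],1]);return C+d*(z-C[2])/d[2]
def proj(c,X):
    p=P[c];return cv2.projectPoints(np.atleast_2d(np.array(X,float)),cv2.Rodrigues(np.array(p["R"]))[0],np.array(p["t"]),K[c],np.array(p["dist_coeffs"]))[0][:,0]
def tri(uvs):
    return least_squares(lambda X:np.concatenate([proj(c,X)[0]-uv for c,uv in uvs.items()]),[.4,.4,.1])
def tool():
    s=read_state();w,x,y,z=s["tool_rot"];return np.array(s["eef_pos"]),Rt.from_quat([x,y,z,w]).as_matrix()
E
python3 - <<'E'
from h import *
np.set_printoptions(precision=4,suppress=True)
for n,z,a,b in[("bowlA",0,(196.4,281.7),(439.8,192.7)),("bowlB",0,(200.6,366.9),(477.1,261.4)),("bowlC",0,(134.5,312.8),(477.1,261.4)),("bowlD",0,(200.6,366.9),(413.6,265.1)),("bowlE",0,(134.5,312.8),(439.8,192.7)),("egg",0,(279.6,332.1),(368.7,196.5)),
 ("spoon",0,(480.7,245.2),(160.3,191)),("disp",0,(363.1,264.9),(273.8,222.6)),("pad",.01,(366.5,261.2),(273.3,220.4)),("bar",.17,(373.1,217.6),(264.8,222.3)),("hinge",.248,(388.2,176.2),(235.6,235.9)),("pitch",0,(438.1,194.3),(269.4,225))]:
    r=tri(dict(scene=a,top=b));print(n,onplane("scene",a,z),onplane("top",b,z),"tri",r.x,round(r.cost,1))
print(tool())
E
```

```text
bowlA [ 0.4424 -0.364   0.    ] [ 0.6781 -0.433   0.    ] tri [ 0.637  -0.3672  0.287 ] 2.1
bowlB [ 0.6785 -0.4285  0.    ] [ 0.4745 -0.5465  0.    ] tri [ 0.5108 -0.5192 -0.2773] 1009.5
bowlC [ 0.466  -0.5405 -0.    ] [ 0.4745 -0.5465  0.    ] tri [ 0.4748 -0.54    0.0146] 0.4
bowlD [ 0.6785 -0.4285  0.    ] [ 0.459  -0.3569  0.    ] tri [ 0.4601 -0.4458 -0.4627] 0.1
bowlE [ 0.466  -0.5405 -0.    ] [ 0.6781 -0.433   0.    ] tri [ 0.6267 -0.4619  0.2088] 839.2
egg [ 0.6719 -0.2189  0.    ] [ 0.6613 -0.2192  0.    ] tri [ 0.6642 -0.2184 -0.0147] 0.6
spoon [0.6634 0.4002 0.    ] [0.6614 0.4008 0.    ] tri [ 0.662   0.4019 -0.0028] 0.0
disp [0.5813 0.0653 0.    ] [0.5758 0.0628 0.    ] tri [ 0.5774  0.0655 -0.0056] 0.7
pad [0.5801 0.0755 0.01  ] [0.5816 0.0638 0.01  ] tri [0.5833 0.0679 0.0188] 3.0
bar [0.5613 0.0889 0.17  ] [0.5633 0.0749 0.17  ] tri [0.5654 0.0796 0.1791] 5.0
hinge [0.5147 0.1486 0.248 ] [0.5214 0.1402 0.248 ] tri [0.522  0.1406 0.2583] 0.7
pitch [0.4505 0.3945 0.    ] [0.5683 0.0757 0.    ] tri [0.596  0.1375 0.2637] 1364.5
(array([0.1994, 0.5923, 0.2336]), array([[ 0.    ,  0.3191,  0.9477],
       [ 0.0001,  0.9477, -0.3191],
       [-1.    ,  0.0001, -0.    ]]))
```

Scene (195,355) and top (445,191) show a large white bowl. A small white bowl is at scene (197,277) and top (419,267), and a blue bowl at scene (130,305) and top (482,264). The small white one fits: it is not blue and is the smaller of the whites, about 43 px ≈ 0.125 m across. The egg cup is at scene (279,322), and the pad at scene (364,262) and top (274,221). The top picture puts the dispenser's yaw near 2.2 rad, which disagrees with the stated 0.85–1.4, so I'll measure it.

Run:
```python
from h import *
np.set_printoptions(precision=4,suppress=True)
I={c:cv2.imread(f"pics/{c}0.png") for c in P}
# corners of plate
G={c:cv2.cvtColor(I[c],cv2.COLOR_BGR2GRAY) for c in P}
# red mask -> plate boundary; use green-channel contrast
def sub(c,pts):
    return cv2.cornerSubPix(I[c][:,:,1].copy(),np.array(pts,np.float32).reshape(-1,1,2),(5,5),(-1,-1),(3,50,.01))[:,0]
top=sub("top",[(281,188),(308,227)]);sc=sub("scene",[(328,270),(377,293)])
print(top,sc)
for c,q in(("top",top),("scene",sc)):
    w=[onplane(c,u,.01)[:2] for u in q];d=w[1]-w[0];print(c,w,"len",np.hypot(*d),"yaw candidates",np.arctan2(d[0],-d[1]),np.arctan2(-d[0],d[1]))
# pad dark ellipse, scene
def blob(mask,uv):
    n,l,s,ce=cv2.connectedComponentsWithStats(mask.astype(np.uint8));k=l[int(uv[1]),int(uv[0])];return l==k
for c,uv in(("scene",(364,262)),("top",(276,220))):
    m=blob(G[c]<70,uv);ys,xs=np.nonzero(m);w=np.array([onplane(c,(x,y),.01)[:2] for x,y in zip(xs,ys)])
    print("pad",c,m.sum(),w.mean(0),cv2.minEnclosingCircle(w.astype(np.float32)))
# bowl rim: white mask enclosing circle at z=.055
hsv={c:cv2.cvtColor(I[c],cv2.COLOR_BGR2HSV) for c in P}
for c,uv in(("scene",(197,285)),("top",(419,267))):
    m=blob(hsv[c][:,:,1]<90,uv).astype(np.uint8)
    ct=max(cv2.findContours(m,0,1)[0],key=cv2.contourArea)[:,0].astype(float)
    w=np.array([onplane(c,u,.055)[:2] for u in ct])
    print("bowl",c,m.sum(),cv2.minEnclosingCircle(w.astype(np.float32)))
a=cv2.resize(I["top"][225:305,370:510],(560,320),interpolation=2)[:, :400];b=cv2.resize(I["scene"][130:300,310:460],(450,510),interpolation=2)
o=np.zeros((510,800,3),np.uint8);o[:320,:350]=a[:,:350];o[:,350:]=b;cv2.imwrite("pics/crop1.png",o)
```

```text
[[280.1454 186.4447]
 [308.2603 228.4277]] [[325.9467 271.1691]
 [375.8287 295.4822]]
top [array([0.6833, 0.0463]), array([ 0.5603, -0.0403])] len 0.15044842533001196 yaw candidates -0.9576572334747235 2.18393542011507
scene [array([ 0.5628, -0.0383]), array([0.685 , 0.0465])] len 0.1487603498965876 yaw candidates 2.177519326121593 -0.9640733274682002
pad scene 988 [0.5799 0.0669] ((0.5790534615516663, 0.0674355998635292), 0.053346917033195496)
pad top 774 [0.585  0.0562] ((0.5797289609909058, 0.06401749700307846), 0.05249248817563057)
bowl scene 1725 ((0.46301689743995667, -0.35796478390693665), 0.0696612298488617)
bowl top 1540 ((0.4559096395969391, -0.3602479100227356), 0.06388090550899506)
```

View pics/crop1.png

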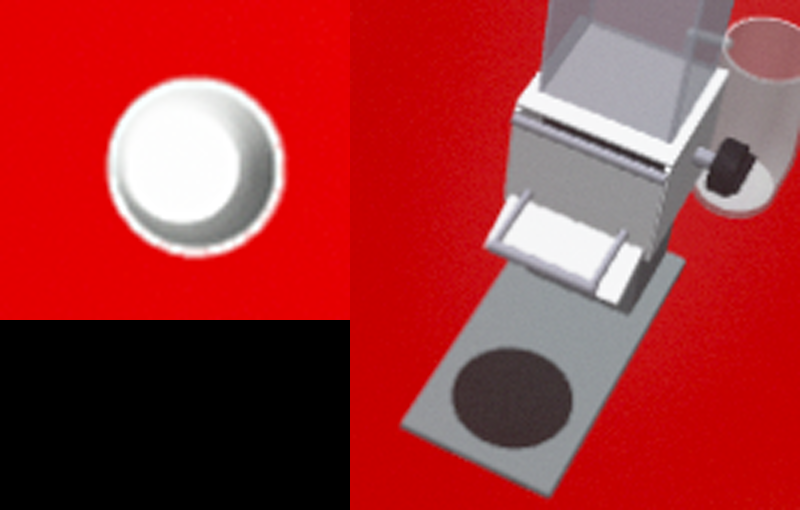

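The crop confirms the small white bowl. The plate corners give a length of 0.150 m (it should be 0.150), a pad centre of about (0.579, 0.066) and a yaw of 2.181. I'll use the measured yaw. First move: lift over the hopper's height, then cross over.

Request:
send_rows(rows=[[[8.7,-8,0,0,0],[8.7,-16,0,0,0],[8.7,-24,0,0,0],[8.7,-32.5,0,0,0],[8.7,-32.5,0,0,0],[8.7,-32.5,0,0,0],[8.7,-32.5,0,0,0],[8.7,-32.5,0,0,0],[8.7,-32.5,0,0,0.12],[8.7,-32.5,0,0,0.24],[8.7,-32.5,-37,44,0.36],[8.7,-32.5,-37,44,0.48],[8.7,-32.5,-37,44,0.6],[8.7,-32.5,-37,44,0.72],[8.7,-32.5,-37,44,0.84],[8.7,-32.5,-37,44,0.96],[8.7,-32.5,-37,44,1.08],[8.7,-32.5,-37,44,1.2],[8.7,-32.5,-37,44,1.3],[8.7,-32.5,-37,44,1.4]]])

```text
t: 2.57
eef_pos: [0.4168, 0.2336, 0.5583]
tool_rot: [0.458, 0.538, 0.459, -0.538]
wrist_force: [1.4, 1.0, 0.3]
grip_width: 0.087
```

```bash
cat >> h.py <<'E'
pad=np.array([.579,.066]);yaw=2.181;ex=np.array([np.cos(yaw),np.sin(yaw)]);ey=np.array([-ex[1],ex[0]])
def delta(xyz,bear=None):
    p,R=tool();d=R.T@(np.array(xyz)-p)*100
    t=0
    if bear is not None:
        b=np.arctan2(R[1,1],R[0,1]);t=-(bear-b);t=(t+np.pi)%(2*np.pi)-np.pi
    return np.round(d,2),round(float(t),3)
def st():
    p,R=tool();s=read_state();print("t",round(s["t"],2),"p",p.round(4),"bear",round(np.arctan2(R[1,1],R[0,1]),3),"xdown",R[:,0].round(3),"F",np.round(s["wrist_force"],1),"w",round(s["grip_width"],4),"q",np.round(s["qpos"],2))
E
python3 - <<'E'
from h import *
st()
u=-ex;bowl=np.array([.457,-.360]);b=np.arctan2(u[1],u[0]);print(b)
g=bowl+u*.061
print(g,"above",delta([*g,.2],b),"down z.055-8mm+..",delta([*g,.040],b))
E
```

```text
t 2.57 p [0.4168 0.2336 0.5583] bear -0.159 xdown [ 0.     0.001 -1.   ] F [1.4 1.  0.3] w 0.087 q [-1.21  0.04  0.64  1.14 -0.02  1.97 -0.74]
-0.9605926535897932
[ 0.4919551  -0.40999141] above (array([35.75, 17.6 , 62.41]), 0.802) down z.055-8mm+.. (array([51.75, 17.6 , 62.43]), 0.802)
```

Request:
send_rows(rows=[[[8.7,0,17.6,62.4,0.1],[8.7,0,17.6,62.4,0.2],[8.7,0,17.6,62.4,0.3],[8.7,0,17.6,62.4,0.4],[8.7,0,17.6,62.4,0.5],[8.7,0,17.6,62.4,0.6],[8.7,0,17.6,62.4,0.7],[8.7,0,17.6,62.4,0.802],[6,0,17.6,62.4,0.802],[6,35.7,17.6,62.4,0.802],[6,35.7,17.6,62.4,0.802],[6,35.7,17.6,62.4,0.802],[6,35.7,17.6,62.4,0.802],[6,35.7,17.6,62.4,0.802],[6,35.7,17.6,62.4,0.802],[6,35.7,17.6,62.4,0.802],[6,35.7,17.6,62.4,0.802],[6,35.7,17.6,62.4,0.802],[6,35.7,17.6,62.4,0.802],[6,35.7,17.6,62.4,0.802]]])

```text
t: 4.23
eef_pos: [0.4937, -0.4092, 0.1979]
tool_rot: [-0.213, -0.674, -0.214, 0.674]
wrist_force: [-0.2, 0.1, 0.4]
grip_width: 0.0601
```

Run:
```python
from h import *
st()
for c in P: cv2.imwrite(f"pics/{c}1.png",capture(c)[:,:,::-1])
u=-ex;bowl=np.array([.457,-.360]);b=np.arctan2(u[1],u[0])
g=bowl+u*.061
print(delta([*g,.2],b),delta([*g,.040],b))
```

```text
t 4.23 p [ 0.4937 -0.4092  0.1979] bear -0.957 xdown [-0.002  0.001 -1.   ] F [-0.2  0.1  0.4] w 0.0601 q [-0.09  0.56  1.02  1.5  -0.49  1.35  0.01]
(array([-0.4 ,  0.06,  0.02]), 0.001) (array([15.6 ,  0.15, -0.05]), 0.001)
```

Request:
send_rows(rows=[[[6,4,0.1,0,0],[6,8,0.1,0,0],[6,11,0.1,0,0],[6,13.5,0.1,0,0],[6,15,0.1,0,0],[6,15.7,0.1,0,0],[6,15.7,0.1,0,0],[0,15.7,0.1,0,0],[0,15.7,0.1,0,0],[0,15.7,0.1,0,0],[0,15.7,0.1,0,0],[0,15.7,0.1,0,0],[0,15.7,0.1,0,0],[0,15.7,0.1,0,0]]], newtons=15)

```text
t: 5.5
eef_pos: [0.4951, -0.4087, 0.0441]
tool_rot: [0.214, 0.674, 0.214, -0.674]
wrist_force: [-0.7, -0.0, 0.2]
grip_width: 0.0215
```

Request:
send_rows(rows=[[[0,-1,0,0,0],[0,-3,0,0,0],[0,-6,0,0,0],[0,-9,0,0,0],[0,-12,0,0,0],[0,-12,0,0,0]]])

```text
t: 6.0
eef_pos: [0.4963, -0.411, 0.1707]
tool_rot: [0.216, 0.676, 0.211, -0.672]
wrist_force: [0.4, -0.4, -0.2]
grip_width: 0.0006
```

Run:
```python
from h import *
st()
I={c:capture(c)[:,:,::-1] for c in P}
o=np.hstack([cv2.resize(I["scene"][220:400,110:290],(400,400)),cv2.resize(I["top"][130:330,360:560],(400,400))]);cv2.imwrite("pics/c2.png",o)
```

```text
t 6.0 p [ 0.4963 -0.411   0.1707] bear -0.957 xdown [ 0.006 -0.005 -1.   ] F [ 0.4 -0.4 -0.2] w 0.0006 q [-0.08  0.59  1.    1.54 -0.51  1.29  0.03]
```

View pics/c2.png

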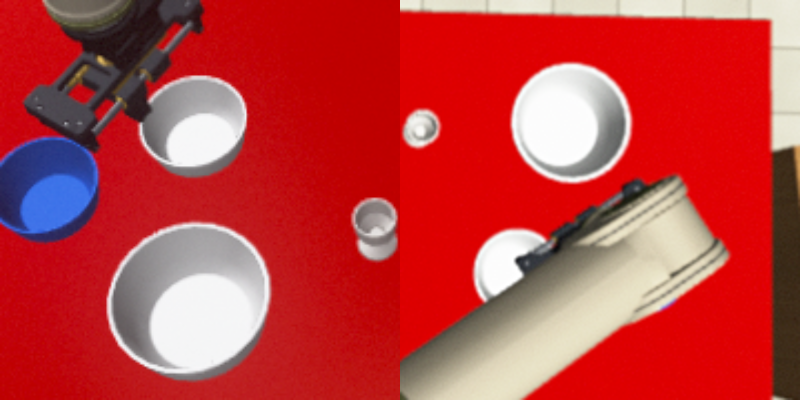

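The fingers were still closing (21 mm, about 66 mm/s) when the lift began. The bowl still stands upright at scene crop (193,125). I'll check whether it shifted, then retry.

Run:
```python
from h import *
I=capture("scene")[:,:,::-1].copy()
print([(round(float(d["p"]),2),np.round(np.array(d["location"])*[640,480],1)) for d in spot_point("scene","bowl")])
I0=cv2.imread("pics/scene0.png")
for im in(I0,I):
    h=cv2.cvtColor(im,cv2.COLOR_BGR2HSV);m=((h[:,:,1]<90)&(h[:,:,2]>90)).astype(np.uint8)
    m=cv2.morphologyEx(m,cv2.MORPH_OPEN,np.ones((3,3)))
    l=cv2.connectedComponents(m)[1];k=l[285,197];ys,xs=np.nonzero(l==k)
    print(k,len(xs),xs.min(),xs.max(),ys.min(),ys.max())
    for r in (xs.max(),):print(onplane("scene",(xs.max(),ys[xs==xs.max()].mean()),.055))
    print("bottom",ys.max(),xs[ys==ys.max()].mean())
# template shift of right/bottom half
x0,y0=185,260;T=I0[y0:305,x0:230];r=cv2.matchTemplate(I[y0-12:317,x0-12:242],T,cv2.TM_CCOEFF_NORMED);_,v,_,loc=cv2.minMaxLoc(r);print("shift px",loc[0]-12,loc[1]-12,v)
```

```text
[(0.81, array([133.9, 313.1])), (0.74, array([198.9, 283.1]))]
10 1725 173 220 254 299
[ 0.47825347 -0.3009606   0.055     ]
bottom 299 196.0
14 1684 173 220 254 299
[ 0.47825347 -0.3009606   0.055     ]
bottom 299 196.0
shift px 0 0 0.998795211315155
```

Request:
send_rows(rows=[[[4.2,3,-0.3,0.3,0],[4.2,5,-0.3,0.3,0],[4.2,5,-0.3,0.3,0],[4.2,5,-0.3,0.3,0],[4.2,5,-0.3,0.3,0],[4.2,5,-0.3,0.3,0],[4.2,8,-0.3,0.3,0],[4.2,11,-0.3,0.3,0],[4.2,12.7,-0.3,0.3,0],[4.2,13.2,-0.3,0.3,0],[0,13.2,-0.3,0.3,0],[0,13.2,-0.3,0.3,0],[0,13.2,-0.3,0.3,0],[0,13.2,-0.3,0.3,0],[0,13.2,-0.3,0.3,0],[0,13.2,-0.3,0.3,0],[0,13.2,-0.3,0.3,0],[0,13.2,-0.3,0.3,0],[0,13.2,-0.3,0.3,0],[0,13.2,-0.3,0.3,0]]], newtons=15)

```text
t: 7.87
eef_pos: [0.4909, -0.4073, 0.0329]
tool_rot: [0.213, 0.674, 0.215, -0.674]
wrist_force: [-2.9, 6.4, 11.4]
grip_width: 0.0097
```

Request:
send_rows(rows=[[[0,-1,0,0,0],[0,-3,0,0,0],[0,-6,0,0,0],[0,-9,0,0,0],[0,-9,0,0,0],[0,-9,0,0,0]]])

```text
t: 8.37
eef_pos: [0.4916, -0.4088, 0.124]
tool_rot: [0.215, 0.675, 0.213, -0.673]
wrist_force: [0.3, 0.6, -1.7]
grip_width: 0.0039
```

Run:
```python
from h import *
st()
I={c:capture(c)[:,:,::-1] for c in P}
o=np.hstack([cv2.resize(I["scene"][200:380,110:290],(400,400)),cv2.resize(I["top"][130:330,360:560],(400,400))]);cv2.imwrite("pics/c3.png",o)
u=-ex;b=np.arctan2(u[1],u[0])
for off in (-.035,):
  for z in(.123,.055):
    g=pad+off*ex+u*.061; print(g,delta([*g,z],b))
```

```text
t 8.37 p [ 0.4916 -0.4088  0.124 ] bear -0.956 xdown [ 0.003 -0.002 -1.   ] F [ 0.3  0.6 -1.7] w 0.0039 q [-0.07  0.62  0.97  1.59 -0.54  1.21  0.05]
[ 0.6340113  -0.01267501] (array([ -0.14, -23.98, -34.48]), 0.005)
[ 0.6340113  -0.01267501] (array([  6.66, -23.98, -34.48]), 0.005)
```

View pics/c3.png

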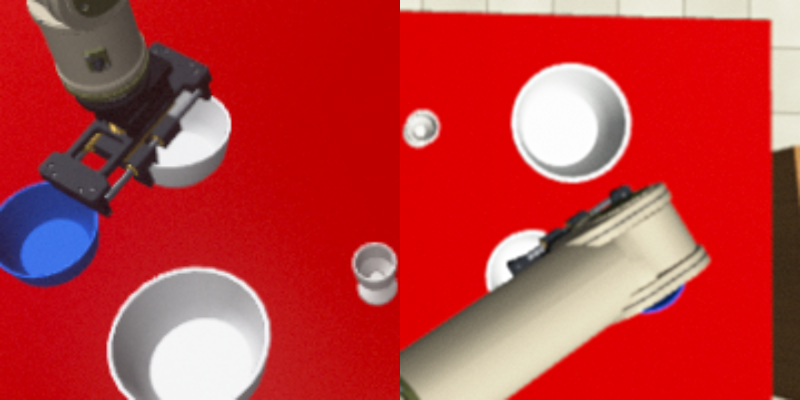

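The bowl is held: width 3.9 mm, load -1.7 N, tilted. The blue bowl, big bowl and egg cup are untouched. Next I carry it to a spot 35 mm in front of the pad, so the gripper body clears the bar, and push it in afterwards.

Request:
send_rows(rows=[[[0,-3,0,0,0],[0,-5,-2,-3,0],[0,-5,-4,-6,0],[0,-5,-6,-9,0],[0,-5,-8,-12,0],[0,-5,-10,-14.4,0],[0,-5,-12,-17.2,0],[0,-5,-14,-20,0],[0,-5,-16,-23,0],[0,-5,-18,-26,0],[0,-5,-20,-29,0],[0,-5,-22,-32,0],[0,-5,-23.5,-34,0],[0,-5,-24,-34.5,0],[0,-5,-24,-34.5,0],[0,-5,-24,-34.5,0]]])

```text
t: 9.8
eef_pos: [0.6335, -0.014, 0.171]
tool_rot: [-0.214, -0.673, -0.214, 0.675]
wrist_force: [0.2, -0.2, -2.4]
grip_width: 0.004
```

Run:
```python
from h import *
st()
u=-ex;b=np.arctan2(u[1],u[0]);g=pad-.035*ex+u*.061; print(delta([*g,.05],b))
```

```text
t 9.8 p [ 0.6335 -0.014   0.171 ] bear -0.957 xdown [-0.002 -0.001 -1.   ] F [ 0.2 -0.2 -2.4] w 0.004 q [-0.76  0.57  1.    1.56 -0.49  1.29 -0.65]
(array([12.1 , -0.07, -0.14]), 0.004)
```

Request:
send_rows(rows=[[[0,3,0,0,0],[0,6,0,0,0],[0,8.5,0,0,0],[0,10,0,0,0],[0,10.8,0,0,0],[0,11.4,0,0,0],[0,11.8,0,0,0],[0,11.8,0,0,0]]])

```text
t: 10.47
eef_pos: [0.6354, -0.0147, 0.0555]
tool_rot: [0.214, 0.675, 0.213, -0.673]
wrist_force: [0.6, -1.5, 6.8]
grip_width: 0.0054
```

Run:
```python
from h import *
st()
I={c:capture(c)[:,:,::-1] for c in P}
o=np.hstack([cv2.resize(I["scene"][150:330,290:470],(400,400)),cv2.resize(I["top"][130:310,180:360],(400,400))]);cv2.imwrite("pics/c4.png",o)
```

```text
t 10.47 p [ 0.6354 -0.0147  0.0555] bear -0.957 xdown [ 0.003 -0.001 -1.   ] F [ 0.6 -1.5  6.8] w 0.0054 q [-0.7   0.68  0.91  1.66 -0.59  1.1  -0.58]
```

View pics/c4.png

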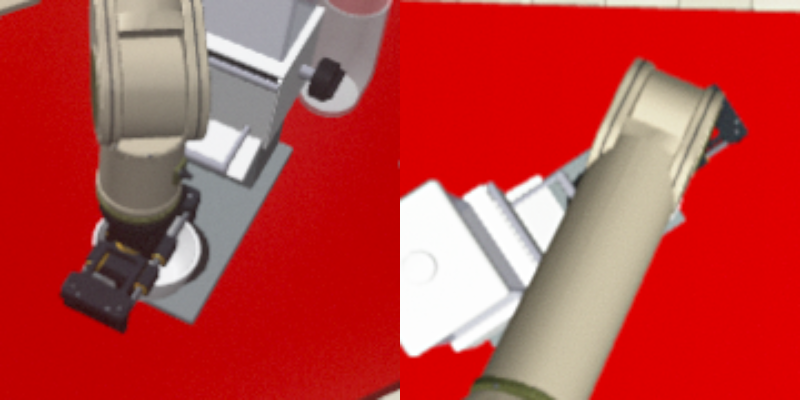

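The bowl is on the plate in front of the pad, with its contact load felt (6.8 N) and the flap clear. Release, rise and look.

Request:
send_rows(rows=[[[1.2,0,0,0,0],[2,0,0,0,0],[4,0,0,0,0],[4,0,0,0,0],[4,0,0,0,0],[4,0,0,0,0],[4,0,0,0,0],[4,0,0,0,0],[4,-3,0,0,0],[4,-6,0,0,0],[4,-9,0,0,0],[4,-9,8,0,0],[0,-9,8,0,0],[0,-9,8,0,0],[0,-9,8,0,0],[0,-9,8,0,0]]])

```text
t: 11.9
eef_pos: [0.6802, -0.0784, 0.1436]
tool_rot: [-0.214, -0.674, -0.214, 0.674]
wrist_force: [-0.2, 0.9, 0.2]
grip_width: 0.0208
```

```bash
cat >> h.py <<'E'
def frame(xy): d=np.array(xy)[:2]-pad; return np.round([d@ex*1000,d@ey*1000],1)
def white(im,uv=None):
    h=cv2.cvtColor(im,cv2.COLOR_BGR2HSV);return ((h[:,:,1]<60)&(h[:,:,2]>150)).astype(np.uint8)
E
python3 - <<'E'
from h import *
st()
for c in P:
    I=capture(c)[:,:,::-1].copy();cv2.imwrite(f"pics/{c}5.png",I)
    for d in spot_point(c,"bowl"):
        uv=np.array(d["location"])*[640,480];print(c,round(float(d["p"]),2),uv.round(1),frame(onplane(c,uv,.01)))
I=cv2.imread("pics/scene5.png");T=cv2.imread("pics/top5.png")
o=np.hstack([cv2.resize(I[170:310,290:430],(400,400)),cv2.resize(T[130:310,180:360],(400,400))]);cv2.imwrite("pics/c5.png",o)
E
```

```text
t 11.9 p [ 0.6802 -0.0784  0.1436] bear -0.957 xdown [-0.001  0.    -1.   ] F [-0.2  0.9  0.2] w 0.0208 q [-0.56  0.69  0.94  1.43 -0.56  1.3  -0.54]
scene 0.83 [132.9 313.1] [-437.7  437. ]
scene 0.66 [351.3 272.7] [-46.4  12.2]
scene 0.59 [199.5 366. ] [-464.2  201.4]
top 0.97 [478.5 263.6] [-439.2  442.6]
top 0.92 [436.9 192.8] [-455.6  200. ]
top 0.47 [285.2 212.8] [-45.1  -0.4]
```

View pics/c5.png

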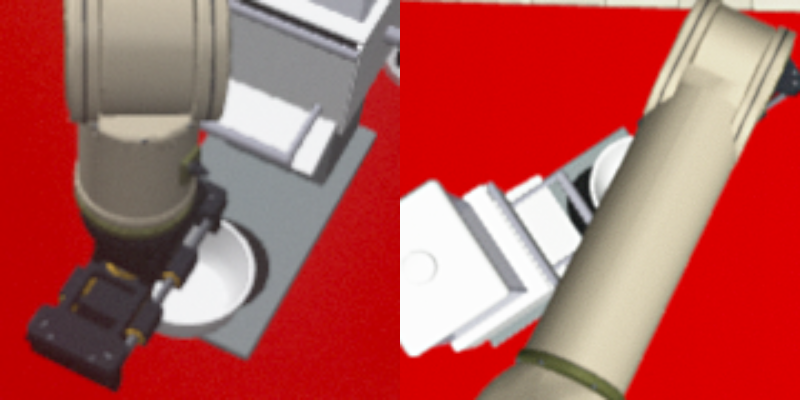

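The bowl is upright on the plate at about x −45 mm in the dispenser frame, and the flap is untouched. I'll turn the closed fingers a quarter turn, in front of the bowl, to use them as a pusher and look again.

Run:
```python
from h import *
b=np.arctan2(-ey[1],-ey[0]);print(b,delta([*(pad-.15*ex),.1436],b))
```

```text
0.6102036732051035 (array([ 0.03, -2.5 ,  0.11]), -1.564)
```

Request:
send_rows(rows=[[[0,0,0,0,-0.12],[0,0,0,0,-0.24],[0,0,0,0,-0.36],[0,0,0,0,-0.48],[0,0,0,0,-0.6],[0,0,0,0,-0.72],[0,0,0,0,-0.84],[0,0,0,0,-0.96],[0,0,0,0,-1.08],[0,0,0,0,-1.2],[0,0,0,0,-1.32],[0,0,0,0,-1.44],[0,0,0,0,-1.56],[0,0,0,0,-1.57],[0,0,0,0,-1.57]]])

```text
t: 13.35
eef_pos: [0.6803, -0.0775, 0.1441]
tool_rot: [0.627, 0.326, 0.627, -0.326]
wrist_force: [-0.3, 0.7, -1.0]
grip_width: 0.0005
```

Run:
```python
from h import *
st();p,R=tool();print("tool in disp",frame(p),"tool y,z disp",R[:2,1]@np.c_[ex,ey],R[:2,2]@np.c_[ex,ey])
for c in P:
    I=capture(c)[:,:,::-1].copy();cv2.imwrite(f"pics/{c}6.png",I)
    for f in (spot_point,outline_of):
      for d in f(c,"bowl"):
        uv=np.array(d["location"])*[640,480]
        if abs(uv[0]-345)<75: print(c,f.__name__,round(float(d["p"]),2),uv.round(1),frame(onplane(c,uv,.01)))
I=cv2.imread("pics/scene6.png");T=cv2.imread("pics/top6.png")
o=np.hstack([cv2.resize(I[170:310,290:430],(400,400)),cv2.resize(T[160:260,240:340],(400,400))]);cv2.imwrite("pics/c6.png",o)
```

```text
t 13.35 p [ 0.6803 -0.0775  0.1441] bear 0.612 xdown [ 0.     0.001 -1.   ] F [-0.3  0.7 -1. ] w 0.0005 q [-0.37  0.58  0.61  1.42 -0.34  1.25  0.88]
tool in disp [-175.6   -0.8] tool y,z disp [ 0.00186504 -0.99999809] [-0.99999817 -0.00186529]
scene call 0.89 [351.1 273.6] [-49.2  11.3]
scene call 0.34 [362.3 262.8] [-3.2  1.2]
scene call 0.93 [357.9 253.8] [17.1 25.1]
scene call 0.51 [391.5 191.5] [271.7  42. ]
top call 0.61 [285.3 214.7] [-42.2   4.6]
top call 0.55 [275.  210.5] [-23.7 -22.7]
```

View pics/c6.png

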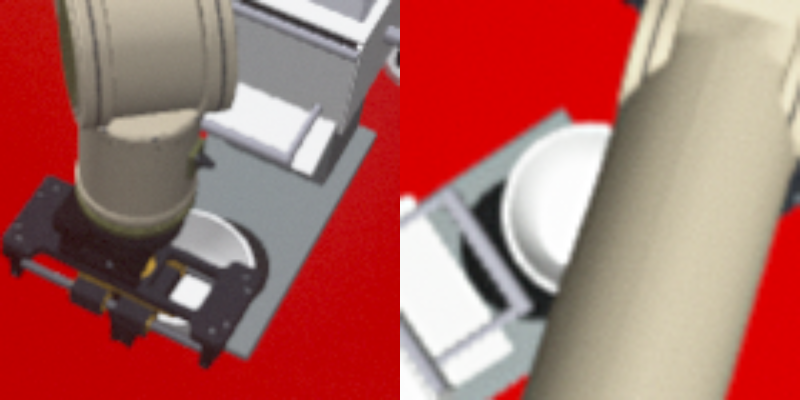

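Run:
```python
from h import *
T=cv2.imread("pics/top6.png");h=cv2.cvtColor(T,cv2.COLOR_BGR2HSV)
pts=np.array([(590,125),(540,147),(510,187),(503,215),(515,260),(540,285),(558,293)],float);pts[:,0]-=400;pts=pts/4+[240,160]
w=np.array([onplane("top",u,.065)[:2] for u in pts])
r=least_squares(lambda c:np.hypot(*(w-c).T)-.063,[.6,.03]);print(frame(r.x),(r.fun*1000).round(1))
r=least_squares(lambda c:np.hypot(*(w-c[:2]).T)-c[2],[.6,.03,.06]);print(frame(r.x),r.x[2])
```

```text
[-50.2  11.9] [ 1.2 -1.7 -0.8  1.   1.4  0.1 -1.3]
[-50.2  11.9] 0.06295041564867085
```

Request:
send_rows(rows=[[[0,0,-2,-1.5,0.1],[0,0,-3.6,-3,0.2],[0,0,-3.6,-3,0.235],[0,3,-3.6,-3,0.235],[0,6,-3.6,-3,0.235],[0,8.5,-3.6,-3,0.235],[0,9.9,-3.6,-3,0.235],[0,9.9,-3.6,-3,0.235],[0,9.9,-3.6,-3,0.235]]])

```text
t: 14.4
eef_pos: [0.6337, -0.0746, 0.0452]
tool_rot: [0.585, 0.397, 0.585, -0.397]
wrist_force: [-0.6, 0.3, 1.1]
grip_width: 0.0004
```

Run:
```python
from h import *
st();p,R=tool();print(frame(p))
d=np.array([.972,-.233]);
for e in (73,):
  t=np.array([-6,1])-d*e;print(t,delta([*(pad+ex*t[0]/1000+ey*t[1]/1000),.045]))
```

```text
t 14.4 p [ 0.6337 -0.0746  0.0452] bear 0.378 xdown [-0. -0. -1.] F [-0.6  0.3  1.1] w 0.0004 q [-0.42  0.6   0.63  1.64 -0.39  1.03  0.71]
[-146.6   35.7]
[-76.956  18.009] (array([ 0.02,  0.13, -7.18]), 0.0)
```

Request:
send_rows(rows=[[[0,0,0,-1,0],[0,0,0,-2,0],[0,0,0,-2.4,0],[0,0,0,-2.8,0],[0,0,0,-3.2,0],[0,0,0,-3.6,0],[0,0,0,-4,0],[0,0,0,-4.4,0],[0,0,0,-4.8,0],[0,0,0,-5.2,0],[0,0,0,-5.6,0],[0,0,0,-6,0],[0,0,0,-6.3,0],[0,0,0,-6.6,0],[0,0,0,-6.7,0],[0,0,0,-6.7,0]]])

```text
t: 15.73
eef_pos: [0.6088, -0.0117, 0.0449]
tool_rot: [0.585, 0.397, 0.585, -0.397]
wrist_force: [0.7, -1.0, -0.3]
grip_width: 0.0005
```

Request:
send_rows(rows=[[[0,0,0,1,0],[0,0,0,4,0],[0,-3,0,6,0],[0,-6,0,6,0],[0,-6,0,6,0]]])

```text
t: 16.15
eef_pos: [0.634, -0.0718, 0.1106]
tool_rot: [0.587, 0.399, 0.582, -0.397]
wrist_force: [1.2, 0.6, -0.1]
grip_width: 0.0001
```

Run:
```python
from h import *
st();p,R=tool();print("tool",frame(p))
for c in P: cv2.imwrite(f"pics/{c}7.png",capture(c)[:,:,::-1])
I=cv2.imread("pics/scene7.png");T=cv2.imread("pics/top7.png")
o=np.hstack([cv2.resize(I[190:310,310:430],(400,400)),cv2.resize(T[160:260,230:330],(400,400))]);cv2.imwrite("pics/c7.png",o)
```

```text
t 16.15 p [ 0.634  -0.0718  0.1106] bear 0.375 xdown [ 0.007 -0.001 -1.   ] F [ 1.2  0.6 -0.1] w 0.0001 q [-0.46  0.52  0.67  1.61 -0.34  1.13  0.67]
tool [-144.4   33.9]
```

View pics/c7.png

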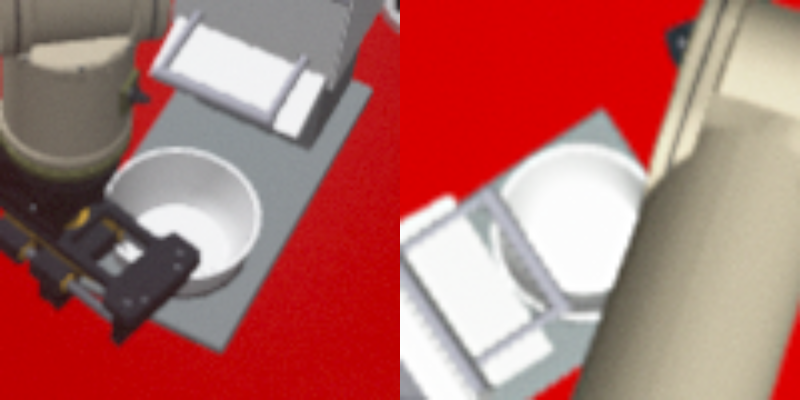

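Run:
```python
from h import *
A=np.array([(580,143),(540,152),(510,178),(501,260),(520,290),(562,315),(590,321),(636,172)],float);A[:,0]-=400;A=A/4+[230,160]
B=np.array([(185,147),(230,165),(256,197),(262,220),(140,158),(112,185)],float)/(400/120)+[310,190]
for c,q in(("top",A),("scene",B)):
    w=np.array([onplane(c,u,.065)[:2] for u in q])
    r=least_squares(lambda c:np.hypot(*(w-c).T)-.063,[.6,.03]);print(c,frame(r.x),(r.fun*1000).round(1))
for c in P:
    capture(c);print(c,[(round(float(d["p"]),2),frame(onplane(c,np.array(d["location"])*[640,480],.01))) for d in spot_point(c,"bowl")])
b=np.arctan2(-ey[1],-ey[0])
# rod: straddle +y or -y rod near bar; rod y=+-41
for s in(1,-1):
    t=pad+ex*.042+ey*s*.041;print(s,t,np.hypot(*t),delta([*t,.30],b))
```

```text
top [-12.8   1.8] [ 0.3  1.   0.6 -2.4 -2.5 -1.5  1.7 -5.3]
scene [-10.6  -4.8] [ 2.5 -0.5 -1.7 -0.6 -0.8 -2.3]
scene [(0.62, array([-7.7,  8.2])), (0.62, array([-440.2,  433.3])), (0.55, array([-463.7,  197. ]))]
top [(0.91, array([-3.1, -4.5])), (0.8, array([-427.4,  438.7])), (0.69, array([-457. ,  201.9]))]
1 [0.52133177 0.07692591] 0.5269766701332209 (array([-19.61,  -4.81, -17.48]), -0.231)
-1 [0.58853334 0.12391473] 0.6014369055870599 (array([-19.62,   3.17, -19.35]), -0.231)
```

The bowl sits at about (-10, 0) mm from the pad centre, inside the 25 mm limit. It is upright and the flap is shut.

If the jaws pinched across the bar itself, the 190 mm gripper body would hit the flap panel. So I'll pinch the bar's end rod from above, jaws along the bar. First I fit the arm's kinematics from logged states to check that the forearm clears the hopper.

```bash
cat > fk.py <<'E'
from h import *
D=[([-1.269,.333,-.065,1.461,.022,1.35,-.089],[.1994,.5923,.2336]),
([-1.21,.04,.64,1.14,-.02,1.97,-.74],[.4168,.2336,.5583]),([-.09,.56,1.02,1.5,-.49,1.35,.01],[.4937,-.4092,.1979]),
([-.08,.59,1.0,1.54,-.51,1.29,.03],[.4963,-.411,.1707]),([-.07,.62,.97,1.59,-.54,1.21,.05],[.4916,-.4088,.124]),
([-.76,.57,1.,1.56,-.49,1.29,-.65],[.6335,-.014,.171]),([-.7,.68,.91,1.66,-.59,1.1,-.58],[.6354,-.0147,.0555]),
([-.56,.69,.94,1.43,-.56,1.3,-.54],[.6802,-.0784,.1436]),([-.37,.58,.61,1.42,-.34,1.25,.88],[.6803,-.0775,.1441]),
([-.42,.6,.63,1.64,-.39,1.03,.71],[.6337,-.0746,.0452]),([-.46,.52,.67,1.61,-.34,1.13,.67],[.634,-.0718,.1106])]
Ry=lambda a:Rt.from_euler('y',a).as_matrix();Rz=lambda a:Rt.from_euler('z',a).as_matrix()
def fk(q,x,s):
    H,L1,L2,Dt,a,b,o=x
    R=Rz(-q[0])@Ry(q[1]);R=R@Rz(s[0]*q[2]);e=np.array([0,0,H])+R@[a,0,L1]
    R=R@Ry(q[3]);R=R@Rz(s[1]*q[4]);w=e+R@[b,0,L2];R=R@Ry(q[5]);t=w+R@[o,0,Dt]
    return e,w,t
def fit():
    best=None
    for s in[(1,1),(1,-1),(-1,1),(-1,-1)]:
        r=least_squares(lambda x:np.concatenate([fk(q,x,s)[2]-p for q,p in D]),[.35,.4,.4,.25,0,0,0])
        if best is None or r.cost<best[0].cost:best=(r,s)
    return best
E
python3 - <<'E'
from fk import *
r,s=fit();print(s,r.x.round(3),np.abs(r.fun).max())
for q,p in D[-3:]:
    e,w,t=fk(q,r.x,s);print("elbow",e.round(3),frame(e),"wrist",w.round(3),frame(w))
E
```

```text
(-1, -1) [ 1.098  0.379  0.469  1.137  0.055 -0.04   0.005] 0.0430595903798251
elbow [0.24  0.059 1.39 ] [188.7 281.3] wrist [ 0.681 -0.063  1.279] [-164.    -9.8]
elbow [0.242 0.073 1.385] [198.5 272.2] wrist [ 0.642 -0.066  1.179] [-144.1   23.6]
elbow [0.218 0.07  1.405] [210.1 294.1] wrist [ 0.64  -0.058  1.243] [-137.1   20.9]
```

Run:
```python
from fk import *
D.pop(1)
r,s=fit();print(s,r.x.round(3),np.abs(r.fun).max())
for d in(.2,.3,.4,.5):print(d,proj("top",[.6354,-.0147,.0555+d]).round(),proj("scene",[.6354,-.0147,.0555+d]).round(),"shoulder scene",proj("scene",[0,0,d+r.x[0]-r.x[3]]).round())
```

```text
(-1, -1) [ 0.524  0.379  0.461  0.565  0.043 -0.034 -0.017] 0.04267016411111496
0.2 [[299. 192.]] [[352. 232.]] shoulder scene [[259. 100.]]
0.3 [[298. 186.]] [[355. 203.]] shoulder scene [[256.  73.]]
0.4 [[297. 179.]] [[358. 169.]] shoulder scene [[253.  43.]]
0.5 [[295. 171.]] [[362. 129.]] shoulder scene [[250.  10.]]
```

Run:
```python
from h import *
for q in [(487,193),(563,312)]:
    u=np.array([(q[0]-400)/4+230,q[1]/4+160]);print(frame(onplane("top",u,.17)))
b=np.arctan2(-ey[1],-ey[0])
t=pad+ex*.046+ey*.041;print(delta([*t,.30],b))
```

```text
[ 24.6 -42.7]
[26.2 51.4]
(array([-19.61,  -4.9 , -17.87]), -0.231)
```

Request:
send_rows(rows=[[[2,-4,0,0,0],[4,-8,0,0,0],[5,-12,0,0,-0.05],[5,-16,0,0,-0.1],[5,-19.6,0,0,-0.15],[5,-19.6,0,0,-0.2],[5,-19.6,-1,-3.5,-0.231],[5,-19.6,-2,-7,-0.231],[5,-19.6,-3,-10.5,-0.231],[5,-19.6,-4,-14,-0.231],[5,-19.6,-5,-17,-0.231],[5,-19.6,-5,-17.8,-0.231],[5,-19.6,-5,-17.8,-0.231],[5,-19.6,-5,-17.8,-0.231]]])

```text
t: 17.62
eef_pos: [0.5189, 0.0788, 0.3007]
tool_rot: [0.627, 0.326, 0.627, -0.327]
wrist_force: [0.1, 0.1, 0.6]
grip_width: 0.0498
```

Run:
```python
from h import *
st();p,R=tool();print("tool",frame(p))
b=np.arctan2(-ey[1],-ey[0])
t=pad+ex*.046+ey*.043;print(delta([*t,.162],b))
I=capture("scene")[:,:,::-1];T=capture("top")[:,:,::-1]
cv2.imwrite("pics/c8.png",np.hstack([cv2.resize(I[100:300,290:490],(400,400)),cv2.resize(T[160:300,200:340],(400,400))]))
```

```text
t 17.62 p [0.5189 0.0788 0.3007] bear 0.611 xdown [-0. -0. -1.] F [0.1 0.1 0.6] w 0.0498 q [-0.8   0.07  0.6   1.65 -0.04  1.44  0.42]
tool [44.9 42. ]
(array([13.87, -0.1 , -0.11]), 0.001)
```

View pics/c8.png

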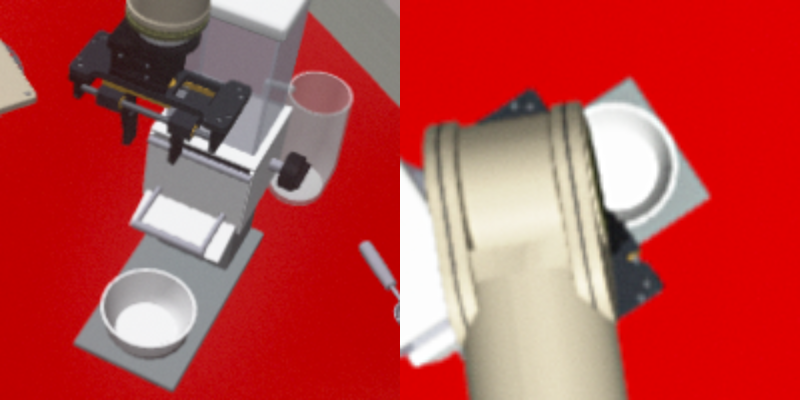

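The gripper is above the handle, the flap is shut, and the bowl is upright on the plate around scene crop (148,300). Descend slowly.

Request:
send_rows(rows=[[[5,2.5,0,0,0],[5,5,-0.1,-0.1,0],[5,7,-0.1,-0.1,0],[5,8.5,-0.1,-0.1,0],[5,10,-0.1,-0.1,0],[5,11,-0.1,-0.1,0],[5,12,-0.1,-0.1,0],[5,12,-0.1,-0.1,0]]])

```text
t: 18.38
eef_pos: [0.5169, 0.0782, 0.1792]
tool_rot: [0.626, 0.326, 0.627, -0.328]
wrist_force: [0.0, 0.7, 0.0]
grip_width: 0.0499
```

Run:
```python
from h import *
st();p,R=tool();print("tool",frame(p))
T=cv2.imread("pics/c8.png")
A=np.array([(648,110),(665,130),(674,160),(668,192),(652,214),(635,224),(605,105)],float);A[:,0]-=400;A=A*.35+[200,160]
B=np.array([(101,308),(108,287),(125,274),(148,268),(172,272),(190,287),(197,305)],float)/2+[290,100]
for c,q in(("top",A),("scene",B)):
    w=np.array([onplane(c,u,.065)[:2] for u in q])
    r=least_squares(lambda c:np.hypot(*(w-c).T)-.063,[.6,.03]);print(c,frame(r.x),(r.fun*1000).round(1))
for c in P:
    capture(c);print(c,[(round(float(d["p"]),2),frame(onplane(c,np.array(d["location"])*[640,480],.01))) for d in spot_point(c,"bowl")])
```

```text
t 18.38 p [0.5169 0.0782 0.1792] bear 0.609 xdown [-0.002 -0.001 -1.   ] F [0.  0.7 0. ] w 0.0499 q [-0.78  0.15  0.6   1.83 -0.09  1.19  0.46]
tool [45.6 43.9]
top [-10.7   0.2] [ 2.7  0.2 -1.2 -1.1  0.2  0.4 -2.2]
scene [-7.9 -4.5] [ 1.4 -0.5 -1.9  0.   2.1  0.3 -1.3]
scene [(0.9, array([-10.3,   6.9])), (0.84, array([-458.5,  199.9])), (0.66, array([-439.9,  440. ]))]
top [(0.9, array([-458.8,  204.1])), (0.84, array([ 1.2, -0.3])), (0.78, array([-434.9,  435.8]))]
```

Request:
send_rows(rows=[[[5,0.8,0,0,0],[5,1.6,0,0,0],[5,1.7,0,0,0],[0,1.7,0,0,0],[0,1.7,0,0,0],[0,1.7,0,0,0],[0,1.7,0,0,0],[0,1.7,0,0,0],[0,1.7,0,0,0],[0,1.7,0,0,0],[0,1.7,0,0,0],[0,1.7,0,0,0],[0,1.7,0,0,0],[0,1.7,0,0,0]]], newtons=6)

```text
t: 19.75
eef_pos: [0.5163, 0.0784, 0.1638]
tool_rot: [0.626, 0.326, 0.628, -0.328]
wrist_force: [-6.5, -3.8, 5.1]
grip_width: 0.0077
```

Run:
```python
from h import *
st();p,R=tool();print("tool",frame(p)); f=np.array(read_state()["wrist_force"]);print("F disp",f[:2]@np.c_[ex,ey],f[2])
```

```text
t 19.75 p [0.5163 0.0784 0.1638] bear 0.609 xdown [-0.003 -0.001 -1.   ] F [-6.5 -3.8  5.1] w 0.0077 q [-0.78  0.17  0.6   1.85 -0.1   1.16  0.46]
tool [46.1 44.2]
F disp [0.60472024 7.50408879] 5.1112896630202505
```

The rod is pinched (width 7.7 mm on the 8 mm rod), with a 7.5 N side load that says the rod lies slightly to +y. I'll recentre by 2 mm and lift along the arc to 30°.

Request:
send_rows(rows=[[[0,0,-0.1,0,0],[0,0,-0.2,0,0],[0,0,-0.2,0,0],[0,-0.2,-0.2,0.35,0],[0,-0.45,-0.2,0.7,0],[0,-0.7,-0.2,1,0],[0,-1,-0.2,1.3,0],[0,-1.25,-0.2,1.6,0],[0,-1.55,-0.2,1.85,0],[0,-1.85,-0.2,2.1,0],[0,-2.15,-0.2,2.35,0],[0,-2.45,-0.2,2.55,0],[0,-2.8,-0.2,2.75,0],[0,-3.1,-0.2,2.95,0],[0,-3.45,-0.2,3.1,0],[0,-3.45,-0.2,3.1,0]]], newtons=15)

```text
t: 21.08
eef_pos: [0.5344, 0.0523, 0.1993]
tool_rot: [0.628, 0.327, 0.626, -0.326]
wrist_force: [4.6, 2.5, -4.8]
grip_width: 0.0071
```

Run:
```python
from h import *
st();p,R=tool();print("tool",frame(p)); f=np.array(read_state()["wrist_force"]);print("F disp",f[:2]@np.c_[ex,ey],f[2])
for c in P:
    capture(c)
    for n in("flap_bar",):print(c,[(round(float(d["p"]),2),np.round(np.array(d["location"])*[640,480],1)) for d in spot_point(c,n)])
```

```text
t 21.08 p [0.5344 0.0523 0.1993] bear 0.61 xdown [ 0.002  0.    -1.   ] F [ 4.6  2.5 -4.8] w 0.0071 q [-0.74  0.17  0.62  1.77 -0.1   1.23  0.52]
tool [14.3 44.4]
F disp [-0.60473743 -5.21626013] -4.81506013876535
scene [(0.88, array([368.2, 213.4]))]
top []
```

Request:
send_rows(rows=[[[0,-0.25,0.05,0.1,0],[0,-0.5,0.1,0.2,0],[0,-0.75,0.1,0.3,0],[0,-1.1,0.1,0.4,0],[0,-1.4,0.1,0.45,0],[0,-1.7,0.1,0.5,0],[0,-1.7,0.1,0.5,0],[0,-1.7,0.1,0.5,0]]])

```text
t: 21.95
eef_pos: [0.5373, 0.0484, 0.2156]
tool_rot: [0.627, 0.327, 0.627, -0.327]
wrist_force: [4.8, -3.2, -7.1]
grip_width: 0.0076
```

Run:
```python
from h import *
st();p,R=tool();print("tool",frame(p)); f=np.array(read_state()["wrist_force"]);print("F disp",f[:2]@np.c_[ex,ey],f[2])
for c in P:
    I=capture(c)[:,:,::-1];cv2.imwrite(f"pics/{c}9.png",I)
    print(c,[(round(float(d["p"]),2),np.round(np.array(d["location"])*[640,480],1)) for d in spot_point(c,"flap_bar")])
    for a in(30,37.5,45,52.5):
        t=np.radians(41.9+a);X=[np.r_[pad+ex*(.096-.105*np.sin(t))+ey*y,.248-.105*np.cos(t)] for y in(-.045,0,.045)];print(a,proj(c,X).round(1).tolist())
I=cv2.imread("pics/scene9.png");T=cv2.imread("pics/top9.png")
cv2.imwrite("pics/c9.png",np.hstack([cv2.resize(I[160:300,310:450],(400,400),interpolation=2),cv2.resize(T[160:280,220:340],(400,400))]))
```

```text
t 21.95 p [0.5373 0.0484 0.2156] bear 0.609 xdown [ 0.    -0.001 -1.   ] F [ 4.8 -3.2 -7.1] w 0.0076 q [-0.74  0.16  0.63  1.74 -0.1   1.27  0.52]
tool [ 9.4 44.3]
F disp [-5.3706304 -2.0499904] -7.105244288533614
scene [(0.89, array([367.8, 213.2]))]
30 [[386.4, 222.5], [369.4, 215.1], [352.6, 207.8]]
37.5 [[386.5, 220.0], [369.2, 212.5], [352.3, 205.1]]
45 [[386.8, 216.8], [369.4, 209.2], [352.4, 201.8]]
52.5 [[387.6, 213.0], [370.0, 205.4], [352.8, 197.9]]
top []
30 [[258.6, 199.7], [268.2, 214.1], [277.8, 228.7]]
37.5 [[259.2, 198.3], [268.9, 212.9], [278.6, 227.6]]
45 [[259.2, 197.3], [269.1, 212.1], [278.9, 226.9]]
52.5 [[258.7, 196.7], [268.6, 211.6], [278.5, 226.5]]
```

View pics/c9.png

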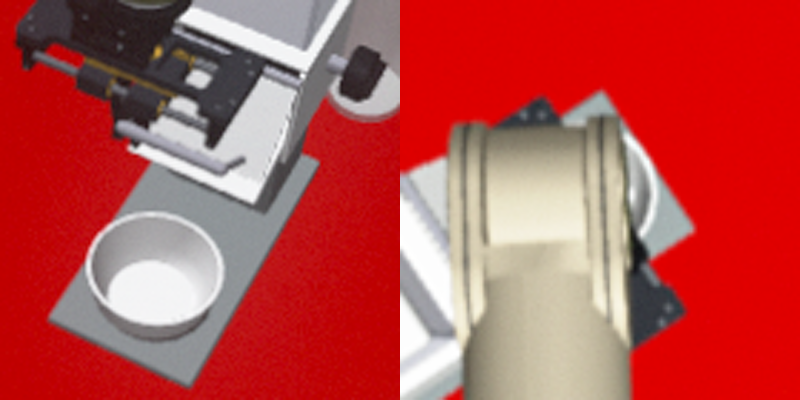

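Run:
```python
from h import *
S0=cv2.imread("pics/scene0.png");S9=cv2.imread("pics/scene9.png")
def bar(a,y):
    t=np.radians(41.9+a);return np.r_[pad+ex*(.096-.105*np.sin(t))+ey*y,.248-.105*np.cos(t)]
for nm,im,a in(("shut",S0,0),("now",S9,42)):
    for y in(-.03,-.02,-.01,0,.01):
        u=proj("scene",bar(a,y))[0];x=int(round(u[0]));v=u[1]
        col=im[int(v)-11:int(v)+12,x].astype(int).mean(1).astype(int)
        print(nm,y,"pred",u.round(1),"rows from",int(v)-11,col.tolist())
for a in(36,39,42,45,48):print(a,[proj("scene",bar(a,y))[0].round(1).tolist() for y in(-.03,-.01,.01)])
```

```text
shut -0.03 pred [384.  223.4] rows from 212 [247, 246, 246, 247, 246, 246, 246, 246, 234, 196, 184, 169, 138, 110, 95, 129, 153, 151, 153, 154, 151, 150, 152]
shut -0.02 pred [380.3 221.8] rows from 210 [246, 246, 247, 246, 245, 246, 246, 246, 237, 209, 187, 176, 149, 114, 96, 115, 146, 152, 151, 154, 153, 153, 154]
shut -0.01 pred [376.7 220.3] rows from 209 [246, 246, 246, 246, 247, 246, 246, 246, 232, 192, 187, 170, 137, 103, 96, 131, 153, 151, 150, 152, 154, 152, 153]
shut 0 pred [373.1 218.7] rows from 207 [246, 245, 246, 246, 246, 246, 246, 246, 237, 207, 186, 176, 144, 113, 98, 117, 144, 155, 151, 154, 153, 153, 154]
shut 0.01 pred [369.5 217.1] rows from 206 [246, 246, 246, 245, 246, 246, 246, 245, 225, 187, 180, 154, 120, 102, 124, 146, 152, 152, 154, 152, 154, 152, 153]
now -0.03 pred [380.8 215.6] rows from 204 [109, 87, 125, 174, 174, 156, 148, 182, 217, 203, 182, 176, 169, 146, 125, 183, 236, 243, 243, 211, 106, 95, 127]
now -0.02 pred [377.  213.9] rows from 202 [109, 95, 141, 204, 216, 216, 216, 217, 218, 213, 199, 183, 175, 154, 125, 140, 219, 243, 244, 228, 157, 95, 128]
now -0.01 pred [373.1 212.3] rows from 201 [101, 106, 175, 215, 217, 217, 216, 216, 207, 189, 176, 174, 161, 135, 131, 213, 243, 243, 236, 182, 92, 115, 138]
now 0 pred [369.3 210.6] rows from 199 [106, 82, 158, 215, 217, 217, 217, 217, 216, 205, 187, 176, 167, 141, 119, 182, 236, 243, 239, 201, 114, 124, 145]
now 0.01 pred [365.5 208.9] rows from 197 [101, 108, 76, 130, 196, 217, 215, 218, 218, 208, 188, 176, 176, 162, 131, 148, 221, 243, 243, 231, 183, 143, 147]
36 [[380.7, 218.0], [373.0, 214.7], [365.5, 211.4]]
39 [[380.7, 216.9], [373.1, 213.5], [365.5, 210.2]]
42 [[380.8, 215.6], [373.1, 212.3], [365.5, 208.9]]
45 [[381.0, 214.2], [373.3, 210.9], [365.6, 207.6]]
48 [[381.2, 212.8], [373.5, 209.4], [365.8, 206.1]]
```

The bar's image profile, corrected with the shut-pose offset, gives about 41.6°. That is inside the band but low, so I'll raise the tool a little and measure again.

Request:
send_rows(rows=[[[0,-0.2,0.05,0,0],[0,-0.4,0.05,0,0],[0,-0.55,0.05,0,0],[0,-0.55,0.05,0,0],[0,-0.55,0.05,0,0],[0,-0.55,0.05,0,0]]])

```text
t: 22.65
eef_pos: [0.5377, 0.0478, 0.2208]
tool_rot: [0.627, 0.327, 0.626, -0.328]
wrist_force: [4.8, -5.8, -8.2]
grip_width: 0.0071
```

```bash
cat > bar.py <<'E'
from h import *
def bar(a,y):
    t=np.radians(41.9+a);return np.r_[pad+ex*(.096-.105*np.sin(t))+ey*y,.248-.105*np.cos(t)]
st();p,R=tool();print("tool",frame(p)); f=np.array(read_state()["wrist_force"]);print("F disp",f[:2]@np.c_[ex,ey],f[2],"qd",np.abs(read_state()["joint_velocities"]).max())
im=capture("scene")[:,:,::-1];cv2.imwrite("pics/last.png",im)
for y in(-.03,-.02,-.01,0,.01):
    u=proj("scene",bar(45,y))[0];x=int(round(u[0]));r=np.arange(int(u[1])-6,int(u[1])+9)
    g=cv2.remap(im.astype(np.float32).mean(2),np.full((1,200),u[0],np.float32),np.linspace(u[1]-6,u[1]+8,200,dtype=np.float32)[None],1)[0]
    v=np.linspace(u[1]-6,u[1]+8,200);lo=np.argmin(g[:140]);l=lo+np.argmax(g[lo:]>185);up=lo-np.argmax(g[:lo][::-1]>198)
    c=(v[l]+v[up])/2-.3;print(y,"edges",v[up].round(1),v[l].round(1),"angle",round(45-(c-u[1])/.46,1))
d=[frame(onplane("scene",np.array(d["location"])*[640,480],.01)) for d in spot_point("scene","bowl")];print(d)
E
python3 bar.py
```

```text
t 22.65 p [0.5377 0.0478 0.2208] bear 0.608 xdown [ 0.    -0.002 -1.   ] F [ 4.8 -5.8 -8.2] w 0.0071 q [-0.74  0.16  0.63  1.74 -0.1   1.28  0.52]
tool [ 8.8 44.3]
F disp [-7.49980136 -0.63090792] -8.242443232297259 qd 0.001378131630972955
-0.03 edges 212.0 217.7 angle 44.3
-0.02 edges 210.6 216.2 angle 43.8
-0.01 edges 208.4 214.6 angle 44.3
0 edges 207.3 212.8 angle 43.9
0.01 edges 205.4 211.4 angle 43.9
[array([-19.3,   8.1]), array([-456.6,  194.2]), array([-434.7,  426.7])]
```

Request:
send_rows(rows=[[[0,-0.05,0,0,0],[0,-0.05,0,0,0],[0,-0.05,0,0,0],[0,-0.05,0,0,0],[0,-0.05,0,0,0],[0,-0.05,0,0,0],[0,-0.05,0,0,0],[0,-0.05,0,0,0],[0,-0.05,0,0,0],[0,-0.05,0,0,0],[0,-0.05,0,0,0],[0,-0.05,0,0,0]]])

```text
t: 23.75
eef_pos: [0.5377, 0.0478, 0.2212]
tool_rot: [0.627, 0.327, 0.626, -0.328]
wrist_force: [6.8, -5.9, -8.0]
grip_width: 0.0071
```

```bash
cat >> bar.py <<'E'
a=cv2.imread("pics/scene9.png")[228:285,335:395];r=cv2.matchTemplate(im[218:295,325:405].copy(),a,cv2.TM_CCOEFF_NORMED);_,v,_,l=cv2.minMaxLoc(r);print("bowl px shift since scene9",l[0]-10,l[1]-10,v)
cv2.imwrite("pics/final.png",cv2.resize(im[160:300,310:450],(560,560),interpolation=2))
E
python3 bar.py
```

```text
t 23.75 p [0.5377 0.0478 0.2212] bear 0.608 xdown [ 0.    -0.002 -1.   ] F [ 6.8 -5.9 -8. ] w 0.0071 q [-0.74  0.16  0.63  1.73 -0.1   1.28  0.52]
tool [ 8.7 44.3]
F disp [-8.7521834  -2.19549079] -8.015678870081741 qd 0.0024273406440682393
-0.03 edges 212.2 217.6 angle 44.2
-0.02 edges 210.5 216.2 angle 43.9
-0.01 edges 208.6 214.2 angle 44.5
0 edges 207.4 212.8 angle 43.7
0.01 edges 205.4 210.9 angle 44.3
[array([-433.8,  435. ]), array([-10.6,   6. ]), array([-461.6,  190.7])]
bowl px shift since scene9 0 0 0.9990086555480957
```

View pics/final.png

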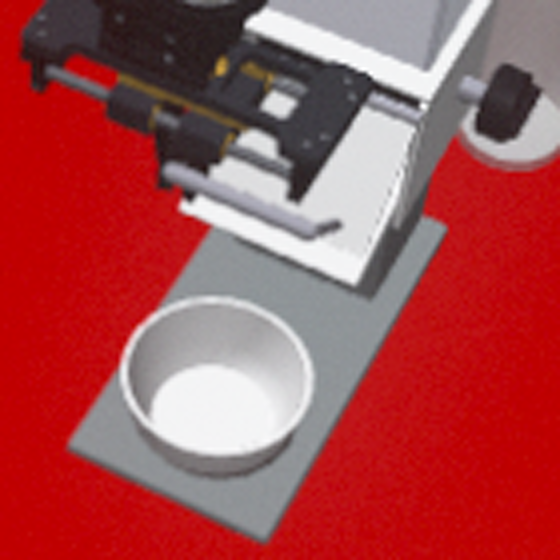

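The bowl stands upright over the pad at crop (215,385). The flap is held still, with the bar from crop (165,175) to (320,235) at about 44°. Handing in.

```bash
python3 -c "
from cell import *
print(sign_off())"
```

```text
the job is handed in; nothing more can be done
None
```

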